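# Tap the levelling-screw thread in a rack foot

## Robot

A 6-joint arm with a two-finger parallel gripper is mounted at the origin on the work surface. World frame = base frame: x ahead of the robot, y to its left, z up, the work surface at z = 0. Lengths are in m, angles in rad, forces in N, time in s.
With the tool pointing down it reaches from about 0.25 to 0.8 m from the base axis. Payload 8.5 kg.
Tool frame: the origin (TCP) lies on the centre line of the jaws, within the pads' length; the fingertips stand 19 mm ahead of it and the grasp point (between the pads) is the TCP (ctrl.nose_length is the z of the fingertips in the tool frame, in m); z points along the fingers, y is the line along which they close (so a half turn about z gives the same grasp; the last joint's range is limited). The gripper opens to 85 mm and grips with 20 to 120 N. Pads are 22 mm wide; open, the fingers measure 114 mm over their backs; the gripper's body (76 mm by 85 mm) begins 54 mm behind the grasp point. The pads swing forward as they close: fully open they stand 13 mm farther back than shut.
Start: joints at [1.279, 0.238, -0.013, 1.319, 0, 1.571], TCP at [0.151, 0.503, 0.22] pointing down, gripper open.
Joint ranges: [-2.66, 2.66], [-1.03, 1.9], [-1.14, 1.46], [-1.82, 2.27], [-1.45, 1.34], [-3.14, 3.14]. Speed limits (rad/s): [2.22, 2.22, 2.79, 3.14, 3.14, 3.14].

## Interface

Orientations are given as a unit quaternion [w, x, y, z].
In Python, from workcell import monitor, cams, job, ctrl gives the robot as it stands. The module is installed in compiled form; this text tells all that it offers.
- The arm moves only by the tool jog_arm, never from a script. Its argument "series" is a list of rows, each a list of 7 numbers: the shift along the tool's x, y, z in cm, then the turn, a rotation vector about the tool's x, y, z in degrees, then the finger opening in cm, from 0 to 8.54. In form: [[tx, ty, tz, rx, ry, rz, grip], ...]. A call has 1 to 10 rows; each row shifts and turns the commanded pose from where the row before left it, along the tool's axes as they then stand; what a row does not reach is not made up. A row lasts 1/8 s, in which the tool goes at most 62.5 mm and 10.7 degrees, less where a joint would pass 70% of its speed; a pose out of reach is approached as far as the arm can. A call is refused whole if a number of a shift passes 6.25 or a number of a turn 10.7, either way. A call with a gripper value outside its range is refused whole. The fingers move at their own pace and stop on an object; "grip_force" is the grip in N (left out, the last holds). Time passes only in rows, so rows that do not move let the fingers close. It gives the time, the measured TCP pose, the force, the opening and the grip force at its end, in the units of the state.
- monitor.sense(): the state, without advancing time (a new reading comes with each control period).
- cams.capture(name): name is "scene" or "top" or "wrist"; returns the picture (420x560x3 uint8, red, green, blue); there is no depth.
- cams.camera_info(name): a dict with "vfov" (degrees; the focal length in pixels is half the picture's height over the tangent of half this angle, whatever the lens; pixels are square), "cx", "cy" (the principal point, pixels), "k1" (the pictures are not rectified: a ray, as slopes to the right and down, at radius r is drawn at 1 + k1 r^2 times it, then the intrinsics apply), "R" (3x3) and "t" (3): a world point X has camera coordinates R X + t. Camera axes: x right, y down, z forward; pixel columns grow to the right and rows downward; lengths in m; the calibration is good to about 2 mm. A picture is of the moment at which its call begins: read the wrist's pose just before it. camera_info takes no time and is no camera call; for the wrist camera it gives the pose at the moment of the call.
- job.finish_job(): hands the job in; it is judged then, once.
Trained networks look in the newest picture that a camera, given by its name, has taken for a name from the list of things; names that differ only in an ending like _2 or _b are one class to them, and where a whole thing is asked for, a point or a joint stands for the part that bears it (a point fixed in the world has none). Each returns a list of dicts, best first, with "conf" (0 to 1); they miss things now and then, are a little off and sometimes report something else, mostly with a low value. They report only what shows in the picture. A call takes as long as a camera call. They do not tell look-alikes from the thing itself.
- cams.cut_out(query, camera): "mask" (420x560 bool, what is visible of it) and "xy" ([column, row] in pixels, amid what is visible of it).
The state is a dict: "time_s": time; "qpos": joint angles; "joint_vel": joint speeds; "effort": joint torques, N m; "tcp_pos": TCP position; "orientation": TCP orientation; "wrist_force": force on the tool from outside, world axes, zero at the start; "ft_torque": the same for the moment, N m; "finger_gap": finger opening in m; "grasp_force": force on a finger pad.
Only numpy, scipy, OpenCV 4.12 (cv2) and the standard library are available. Lean on these libraries where they do the work, as an engineer would, in place of code of your own. Each camera call takes 0.05 s, during which the arm holds its last target. There are 200 camera calls.

## Task

The green rack foot clamped in the tapping stand with the red knob needs its thread tapped: crank the tap about half a turn forward (clockwise from above), about a quarter turn back to break the chip, then about half a turn forward again, up against the depth stop, stopping for half a second before each change of direction. Leave the crank at the stop and let go; leave the empty stand with the black knob and the culture jars alone.

Things in the scene. Friction and masses are not known exactly. Their poses are not given: they have to be found in the camera images.
- crank (a joint): Red-knob crank's angle, rad. Grows clockwise from above (cutting). Starts within 0.15 of 0, where the crank points at the dial's red mark; white marks follow clockwise at each quarter turn (1.57, 3.14, 4.71). Depth stop at 4.75, other end -0.35. Takes about 0.25 N m (4 N at the knob) and stays where it is left. The tap screws itself, crank and knob down 2 mm per turn.
- crank_grip (a point): Middle of the red knob, on its axis, 218 mm above the table. The knob is an upright cylinder, 26 mm in diameter, 55 mm tall (25 mm above this point, 30 below), spinning freely on a pin at the crank's end, so a gripper holding it need not turn with the crank. The crank arm, 16 mm wide, ends under the knob; the rest of the stand is no higher than the knob's foot. Axes: no meaning.
- crank_hub (a point): Point on the vertical spindle axis on top of the crank's hub (30 mm in diameter), 188 mm above the table, level with the knob's foot. The knob's axis is 60 mm from it. The grey stand below (base 180 x 130 mm, steel column, dark 100 mm dial) is fixed; a green rack foot with a drilled round boss is clamped under its tap.
- spare_grip (a point): The same point on the knob of the empty stand, which is alike but with a black knob and no green foot under its tap. Not to be touched. Its crank may point any way.
- jar1: Culture jar with white lid, 66 mm in diameter, 92 mm tall, upright and loose, straight ahead beyond the stands; origin at the centre of its underside. Leave it alone.
- jar2: Another such jar, beside the stands on the robot's left. Leave it alone.
Not all that is in view belongs to the job. Leave any pink look-alike of the part that bears crank alone.

How it is judged:
By the outcome, as a careful person would: the job done as asked, in the order asked, and still so for the second after the job is handed in, with the robot touching nothing.
It also fails if it takes over 54 s, if anything falls off the work surface, if the arm or the gripper's body presses on something with over 40 N, if the wrist force passes 120 N, or if a joint passes its speed limit or range.

## Working session

There is one attempt and no reset: what is moved stays moved. The work goes in short steps, Python scripts to look and compute and a tool call to move; the robot and the scene stay as the last step left them, time stands still between calls to the robot, and variables do not carry over. Pictures are saved under pics/ and viewed, at most 10 in all, crops included, and the job is handed in when it is done.

Besides the shell and the picture viewer there is one more tool, called after "Request:" as a command line: name --pt "numbers of a row" for each row, then --argument value for the rest. jog_arm: Moves the arm, as the interface text tells. Its arguments: {"type":"object","properties":{"series":{"type":"array"},"grip_force":{"type":"number"}},"required":["series"]}

```bash
mkdir -p pics
cat > h.py <<'E'
from workcell import monitor,cams,job,ctrl
import numpy as np,cv2
def K(i):
    f=210/np.tan(np.radians(i['vfov'])/2); return f
def ray(i,uv):
    f=K(i); d=(np.array(uv,float)-[i['cx'],i['cy']])/f; s=d.copy()
    for _ in range(30): s=d/(1+i['k1']*(s@s))
    R=np.array(i['R']); c=-R.T@np.array(i['t']); return c,R.T@np.array([s[0],s[1],1])
def atz(i,uv,z):
    c,v=ray(i,uv); return c+v*(z-c[2])/v[2]
def proj(i,X):
    p=np.array(i['R'])@np.array(X)+np.array(i['t']); s=p[:2]/p[2]; return s*(1+i['k1']*(s@s))*K(i)+[i['cx'],i['cy']]
E
python3 - <<'E'
from h import *
s=monitor.sense(); print(s)
for n in ('scene','top'):
    im=cams.capture(n); cv2.imwrite(f'pics/{n}0.png',im[:,:,::-1]); i=cams.camera_info(n); print(n,i)
    for q,z in (('crank_grip',.218),('crank_hub',.188),('spare_grip',.218),('crank',.19),('jar1',.09)):
        for d in cams.cut_out(q,n): print(q,round(d['conf'],2),np.round(d['xy']),d['mask'].sum(),np.round(atz(i,d['xy'],z),3))
E
```

```text
{'time_s': 0.0, 'qpos': array([ 1.27900195e+00,  2.38812563e-01, -1.42840124e-02,  1.31915021e+00,
       -9.00010582e-06,  1.57077426e+00]), 'joint_vel': array([-3.02599745e-04,  5.33067908e-05, -7.71342361e-04,  1.27763429e-03,
       -5.44199292e-04, -2.94942861e-04]), 'effort': array([ 1.72159718e-03, -5.38773000e+01,  3.46436727e+01,  1.84584840e-02,
        2.31813046e-04, -8.47491634e-06]), 'tcp_pos': array([0.15090784, 0.50239989, 0.21894935]), 'orientation': array([-1.00989563e-04,  1.45369187e-01,  9.89377215e-01, -7.18177067e-04]), 'wrist_force': array([-0.36152291, -0.00829538,  0.96984387]), 'ft_torque': array([-0.02410105,  0.02001056,  0.02732616]), 'grasp_force': 0.0, 'finger_gap': 0.08490109074764064}
scene {'vfov': 57.483058426145455, 'cx': 280.5590234174439, 'cy': 207.5399572912983, 'k1': -0.03846779461184696, 'R': array([[-0.75893134,  0.65116747,  0.00203834],
       [ 0.53072282,  0.62036159, -0.57748142],
       [-0.37730162, -0.43718695, -0.81640128]]), 't': array([ 0.42913988, -0.30423596,  1.35802961])}
crank_grip 0.68 [234. 115.] 180 [ 0.563 -0.199  0.218]

[... 530 characters left out ...]
253496949, 'k1': 0.04328095487255715, 'R': array([[-0.00174941, -0.99983758, -0.01793724],
       [-0.98830044,  0.00446427, -0.1524543 ],
       [ 0.15250962,  0.01746068, -0.98814773]]), 't': array([0.08697008, 0.65438074, 1.15769871])}
crank_grip 0.52 [405. 244.] 120 [ 0.564 -0.2    0.218]
crank_grip 0.47 [428. 141.] 172 [ 0.821 -0.269  0.218]
crank_hub 0.89 [429. 150.] 399 [ 0.807 -0.28   0.188]
crank_hub 0.66 [404. 252.] 333 [ 0.547 -0.206  0.188]
spare_grip 0.44 [263. 234.] 116 [0.59  0.14  0.218]
crank 0.85 [426. 151.] 397 [ 0.805 -0.272  0.19 ]
crank 0.55 [405. 255.] 320 [ 0.54  -0.208  0.19 ]
jar1 0.87 [163. 234.] 586 [0.606 0.423 0.09 ]
jar1 0.55 [310. 184.] 540 [0.745 0.019 0.09 ]
```

Run:
```python
import cv2
t=cv2.imread('pics/top0.png')[100:320,130:490];s=cv2.imread('pics/scene0.png')[60:360,80:440]
import numpy as np
cv2.imwrite('pics/t1.png',cv2.resize(t,None,fx=2.2,fy=2.2,interpolation=2))
cv2.imwrite('pics/s1.png',cv2.resize(s,None,fx=2,fy=2,interpolation=2))
```

```text
(no output)
```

View pics/t1.png

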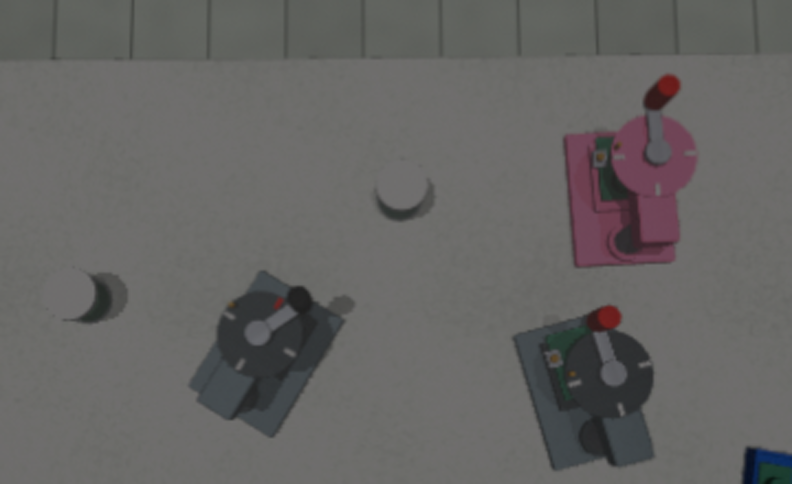

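View pics/s1.png

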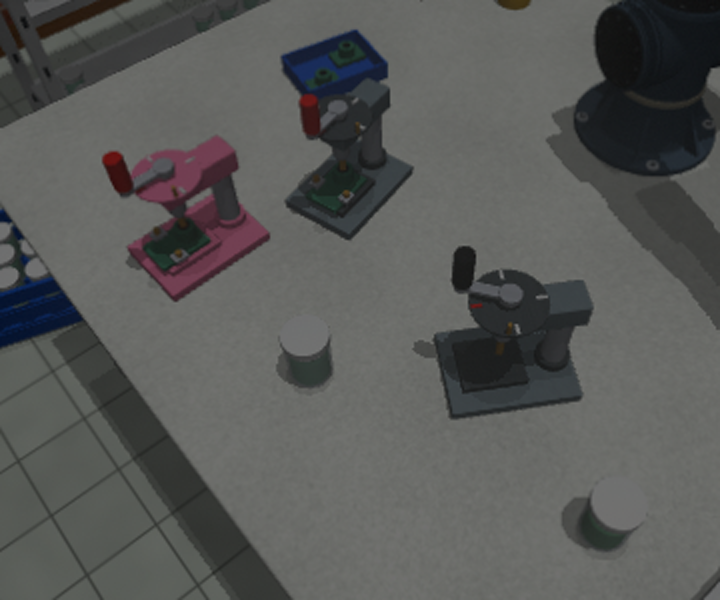

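Candidates in the top picture: the red knob on the grey stand at (405,244), the red knob on the pink look-alike at (433,141), and the black knob at (266,236). By the description it is the grey stand with the green foot, at (405,244). Next I'll measure it precisely and check a close crop.

```bash
cat >> h.py <<'E'
def tri(L):
    A=np.zeros((3,3));b=np.zeros(3)
    for i,uv in L:
        c,v=ray(i,uv); v=v/np.linalg.norm(v); P=np.eye(3)-np.outer(v,v); A+=P;b+=P@c
    return np.linalg.solve(A,b)
E
python3 - <<'E'
from h import *
I={n:cams.camera_info(n) for n in('scene','top')}
box={'scene':(205,85,260,145),'top':(385,230,425,262)}
K_=[]
for n in I:
    im=cv2.imread(f'pics/{n}0.png').astype(int); m=(im[:,:,2]>60)&(im[:,:,2]>2*im[:,:,1])&(im[:,:,2]>2*im[:,:,0])
    x0,y0,x1,y1=box[n]; k=np.zeros_like(m);k[y0:y1,x0:x1]=m[y0:y1,x0:x1]
    ys,xs=np.nonzero(k); uv=[xs.mean(),ys.mean()];print(n,uv,len(xs),(xs.min(),ys.min(),xs.max(),ys.max()),atz(I[n],uv,.218)); K_.append((I[n],uv))
print('knob tri',tri(K_))
hu={'scene':(250,113),'top':(408.7,269.3)}
for n in I: print('hub',atz(I[n],hu[n],.188))
print(tri([(I[n],hu[n]) for n in I]))
a=cv2.resize(cv2.imread('pics/top0.png')[225:320,355:435],None,fx=5,fy=5,interpolation=2)
b=cv2.resize(cv2.imread('pics/scene0.png')[80:180,210:290],None,fx=4.75,fy=4.75,interpolation=2)
cv2.imwrite('pics/c.png',np.hstack([a[:475],b[:475]]).clip(0,100)*2)
E
```

```text
scene [np.float64(233.83333333333334), np.float64(110.02083333333333)] 48 (np.int64(230), np.int64(107), np.int64(238), np.int64(113)) [ 0.55130376 -0.217794    0.218     ]
top [np.float64(406.1123595505618), np.float64(243.7078651685393)] 89 (np.int64(401), np.int64(239), np.int64(411), np.int64(248)) [ 0.56604705 -0.20372885  0.218     ]
knob tri [ 0.56390625 -0.19828553  0.23771025]
hub [ 0.50469415 -0.20714508  0.188     ]
hub [ 0.50614454 -0.21490037  0.188     ]
[ 0.50404598 -0.21345565  0.18437976]
```

View pics/c.png

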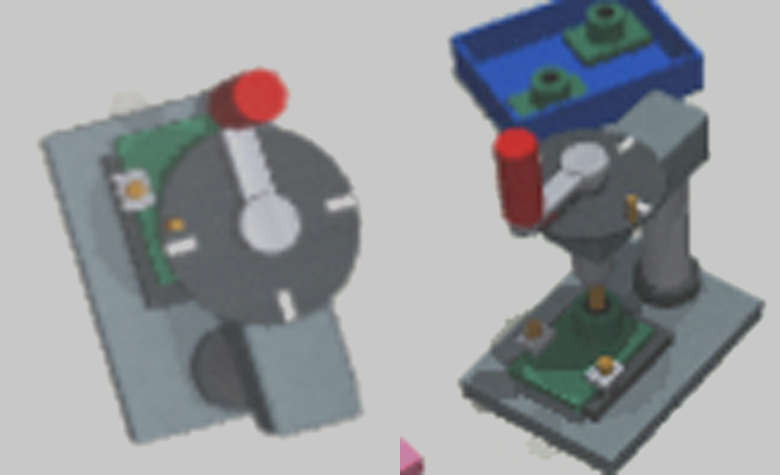

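Request:
jog_arm --pt "0 0 -5 0 0 -8.4 8" --pt "0 0 -5 0 0 -8.3 8" --pt "0 0 -4 0 0 0 8"

```text
time_s: 0.98
tcp_pos: [0.151, 0.5028, 0.3617]
orientation: [0.0, -0.001, 1.0, 0.001]
wrist_force: [0.5, 1.0, -0.2]
finger_gap: 0.0799
grasp_force: 0.0
```

```bash
python3 -c "
from h import *
s=monitor.sense();print(s['qpos'],s['orientation'],s['tcp_pos'])"
```

```text
[1.27899032e+00 2.34638856e-01 3.41648966e-01 1.67643881e+00
 5.01867138e-07 1.27725063e+00] [ 1.97050489e-04 -8.69845555e-04  9.99999388e-01  6.54807207e-04] [0.15102373 0.50277502 0.36168927]
```

The crop confirms it: a red knob on a grey stand with the green foot under the tap, crank on the red mark. Knob ≈ (0.563,-0.199) and hub ≈ (0.505,-0.213), 60 mm apart as they should be. Moving above the knob.

Request:
jog_arm --pt "-2.4 -4.1 0 0 0 0 8" --pt "-2.4 -4.1 0 0 0 0 8" --pt "-2.4 -4.1 0 0 0 0 8" --pt "-2.4 -4.1 0 0 0 0 8" --pt "-2.4 -4.1 0 0 0 0 8" --pt "-2.4 -4.1 0 0 0 0 8" --pt "-2.4 -4.1 0 0 0 0 8" --pt "-2.4 -4.1 0 0 0 0 8" --pt "-2.4 -4.1 0 0 0 0 8"

```text
time_s: 2.1
tcp_pos: [0.3674, 0.1323, 0.3598]
orientation: [0.0, 0.0, 1.0, 0.0]
wrist_force: [0.3, 1.7, -0.1]
finger_gap: 0.0799
grasp_force: 0.0
```

Request:
jog_arm --pt "-2.4 -4.1 0 0 0 0 8" --pt "-2.4 -4.1 0 0 0 0 8" --pt "-2.4 -4.1 0 0 0 0 8" --pt "-2.4 -4.1 0 0 0 0 8" --pt "-2.0 -4.1 0 0 0 0 8" --pt "-2.0 -4.1 0 0 0 0 8" --pt "-1.5 -4.1 0 0 0 0 8" --pt "0 0 0 0 0 0 8" --pt "0 0 0 0 0 0 8"

```text
time_s: 3.22
tcp_pos: [0.5176, -0.1532, 0.3595]
orientation: [-0.0, 0.0, 1.0, 0.0]
wrist_force: [0.1, 0.8, 0.1]
finger_gap: 0.0797
grasp_force: 0.0
```

Run:
```python
from h import *
s=monitor.sense();print(s['tcp_pos'],s['qpos']);i=cams.camera_info('wrist')
im=cams.capture('wrist');cv2.imwrite('pics/w1.png',im[:,:,::-1])
for q,z in (('crank_grip',.218),('crank_hub',.188)):
    for d in cams.cut_out(q,'wrist'): print(q,round(d['conf'],2),np.round(d['xy']),d['mask'].sum(),np.round(atz(i,d['xy'],z),3))
print(proj(i,[.563,-.199,.243]),proj(i,[.505,-.213,.188]))
a=im.astype(int);m=(a[:,:,0]>60)&(a[:,:,0]>2*a[:,:,1]);m=m.astype(np.uint8)
n,l,st,ce=cv2.connectedComponentsWithStats(m)
for k in range(1,n):
    if st[k,4]>100: print(st[k],ce[k],atz(i,ce[k],.243))
```

```text
[ 0.51757656 -0.15318302  0.35950697] [-2.87837569e-01  2.63510155e-01  3.75357069e-01  1.68320887e+00
  1.51551199e-04 -2.86939285e-01]
crank_grip 0.74 [232. 242.] 990 [ 0.567 -0.205  0.218]
crank_hub 0.63 [233. 214.] 2283 [ 0.547 -0.208  0.188]
crank_hub 0.42 [194. 363.] 19 [ 0.744 -0.268  0.188]
[234.87305771 248.79366871] [226.4253716  174.17980836]
[221 219  31  43 954] [237.0754717  240.76415094] [ 0.55513131 -0.19664987  0.243     ]
```

View pics/w1.png

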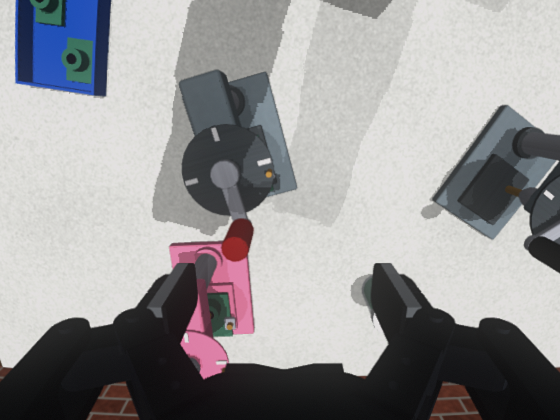

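The wrist view shows the knob's top at about (235,247), the hub at (224,174) and the white marks at (191,182), (214,134) and (264,161), all agreeing with the estimate. Refining from this picture.

Run:
```python
from h import *
i=cams.camera_info('wrist');im=cv2.imread('pics/w1.png').astype(int)
print('bright red:',end='')
for t in (90,110,130,150,160):
    m=(im[:,:,2]>t)&(im[:,:,2]>2.5*im[:,:,1]); m[:200]=0;m[280:]=0
    ys,xs=np.nonzero(m); 
    if len(xs): (c,r)=cv2.minEnclosingCircle(np.stack([xs,ys],1).astype(np.float32)); print(t,len(xs),np.round(c,1),round(r,1),np.round(atz(i,c,.243),4))
g=cv2.imread('pics/w1.png',0); print(g[168:182:3,205:245:3]); 
P=lambda u:np.round(atz(i,u,.188),4)
c=cv2.HoughCircles(cv2.GaussianBlur(g[140:210,190:260],(3,3),0),cv2.HOUGH_GRADIENT,1,20,param1=80,param2=10,minRadius=10,maxRadius=19)
if c is not None:
    for q in c[0][:3]: print(q+[190,140,0],P(q[:2]+[190,140]))
```

```text
bright red:90 528 [234.6 247.9] 13.5 [ 0.5625 -0.1985  0.243 ]
110 506 [234. 249.] 13.4 [ 0.5636 -0.1991  0.243 ]
130 484 [234. 249.] 13.0 [ 0.5636 -0.1991  0.243 ]
150 15 [233.7 249.6] 11.9 [ 0.5643 -0.1994  0.243 ]
160 4 [232.  256.5] 9.3 [ 0.5711 -0.2013  0.243 ]
[[ 56  56  77 127 127 123 123 125 125 130 112  59  51  80]
 [ 56  55 107 126 128 122 121 124 123 128 126  73  53  83]
 [ 57  55 120 125 128 123 121 122 122 125 125  86  60  82]
 [ 56  55 112 121 126 124 120 119 122 122 127  84  51  74]
 [ 57  58  75 120 125 126 121 118 122 121 127  67  56  58]]
[224.5        174.5         13.39999962] [ 0.5057 -0.2144  0.188 ]
```

Request:
jog_arm --pt "-2.3 -2.3 0 0 0 0 8" --pt "-2.3 -2.3 0 0 0 0 8" --pt "0 0 4 0 0 0 8" --pt "0 0 4 0 0 0 8" --pt "0 0 3 0 0 0 8" --pt "0 0 1.8 0 0 0 8" --pt "0 0 1 0 0 0 8" --pt "0 0 0 0 0 0 8" --pt "0 0 0 0 0 0 8"

```text
time_s: 4.5
tcp_pos: [0.5642, -0.1993, 0.2227]
orientation: [0.001, -0.0, 1.0, -0.0]
wrist_force: [-0.0, 0.5, 0.7]
finger_gap: 0.0803
grasp_force: 0.0
```

Request:
jog_arm --pt "0 0 0 0 0 0 4" --pt "0 0 0 0 0 0 3" --pt "0 0 0 0 0 0 2" --pt "0 0 0 0 0 0 2" --pt "0 0 0 0 0 0 2" --pt "0 0 0 0 0 0 2" --grip_force 30

```text
time_s: 5.25
tcp_pos: [0.564, -0.1992, 0.222]
orientation: [0.0, 0.0, 1.0, 0.0]
wrist_force: [-0.2, 3.3, 5.6]
finger_gap: 0.0244
grasp_force: 29.4
```

Run:
```python
from h import *
s=monitor.sense();print(s['tcp_pos'],s['wrist_force'],s['ft_torque'],s['finger_gap'],s['grasp_force'])
im=cams.capture('wrist');cv2.imwrite('pics/w2.png',im[:,:,::-1])
```

```text
[ 0.56397681 -0.19918558  0.2219806 ] [-0.22836449  3.30989856  5.59721554] [0.71647177 0.05411436 0.048441  ] 0.024358557422277344 29.44501519203186
```

View pics/w2.png

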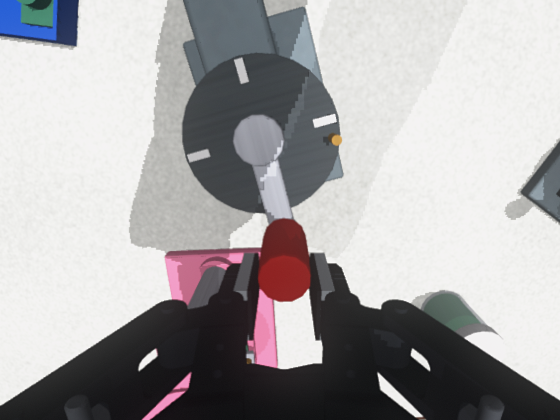

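Gripped (gap 24 mm, 29 N), with the knob centred between the pads and the dial marks clear. Working out the arc rows.

```bash
cat > arc.py <<'E'
from h import *
import sys
def rows(H,a0,th0,th1,n,p=None):
    """tool shifts (cm) along the arc, crank angle in deg; p = commanded start"""
    T=np.radians(np.linspace(th0,th1,n+1)); a=np.radians(a0)-T
    P=np.array(H)+.06*np.c_[np.cos(a),np.sin(a)]
    if p is not None: P[0]=p
    d=np.diff(P,axis=0)*100; z=np.diff(T)/(2*np.pi)*.2
    return [[float(round(-x,2)),float(round(y,2)),float(round(q,3))] for (x,y),q in zip(d,z)]
def est(H,a0):
    s=monitor.sense();v=s['tcp_pos'][:2]-H; print('r',np.hypot(*v),'theta',(a0-np.degrees(np.arctan2(v[1],v[0])))%360,'F',s['wrist_force'],s['ft_torque'],s['tcp_pos'],s['grasp_force'],s['time_s'])
E
python3 - <<'E'
from arc import *
i=None
H=[.5057,-.2144]; est(np.array(H),15)
r=rows(H,15,0,180,20); print(r[:10]);print(r[10:])
E
```

```text
r 0.06020261301709835 theta 0.37276740751867266 F [0.84368418 2.71627234 5.27928168] [0.67102248 0.01639499 0.04517302] [ 0.5639514  -0.19919708  0.2219633 ] 29.446545839309692 5.3
[[-0.17, -0.93, 0.005], [-0.02, -0.94, 0.005], [0.12, -0.93, 0.005], [0.27, -0.9, 0.005], [0.41, -0.85, 0.005], [0.53, -0.78, 0.005], [0.65, -0.68, 0.005], [0.75, -0.57, 0.005], [0.83, -0.45, 0.005], [0.89, -0.31, 0.005]]
[[0.93, -0.17, 0.005], [0.94, -0.02, 0.005], [0.93, 0.12, 0.005], [0.9, 0.27, 0.005], [0.85, 0.41, 0.005], [0.78, 0.53, 0.005], [0.68, 0.65, 0.005], [0.57, 0.75, 0.005], [0.45, 0.83, 0.005], [0.31, 0.89, 0.005]]
```

Request:
jog_arm --pt "-0.17 -0.93 0.005 0 0 0 2" --pt "-0.02 -0.94 0.005 0 0 0 2" --pt "0.12 -0.93 0.005 0 0 0 2" --pt "0.27 -0.9 0.005 0 0 0 2" --pt "0.41 -0.85 0.005 0 0 0 2"

```text
time_s: 5.92
tcp_pos: [0.5578, -0.2443, 0.2217]
orientation: [0.0, -0.0, 1.0, 0.001]
wrist_force: [0.6, 6.4, 5.8]
finger_gap: 0.0244
grasp_force: 29.5
```

```bash
python3 -c "
from arc import *
est(np.array([.5057,-.2144]),15)"
```

```text
r 0.06007890855519997 theta 44.90132233298773 F [0.55416364 6.37682003 5.84769984] [1.43393438 0.08908835 0.0020834 ] [ 0.55778152 -0.2443498   0.22167437] 29.54195111989975 5.925
```

Request:
jog_arm --pt "0.53 -0.78 0.005 0 0 0 2" --pt "0.65 -0.68 0.005 0 0 0 2" --pt "0.75 -0.57 0.005 0 0 0 2" --pt "0.83 -0.45 0.005 0 0 0 2" --pt "0.89 -0.31 0.005 0 0 0 2" --pt "0.93 -0.17 0.005 0 0 0 2" --pt "0.94 -0.02 0.005 0 0 0 2" --pt "0.93 0.12 0.005 0 0 0 2" --pt "0.9 0.27 0.005 0 0 0 2" --pt "0.85 0.41 0.005 0 0 0 2"

```text
time_s: 7.18
tcp_pos: [0.4769, -0.2669, 0.2213]
orientation: [0.002, 0.0, 1.0, -0.0]
wrist_force: [6.8, 2.1, 1.3]
finger_gap: 0.0237
grasp_force: 29.3
```

Request:
jog_arm --pt "0.78 0.53 0.005 0 0 0 2" --pt "0.68 0.65 0.005 0 0 0 2" --pt "0.57 0.75 0.005 0 0 0 2" --pt "0.45 0.83 0.005 0 0 0 2" --pt "0.31 0.89 0.005 0 0 0 2"

```text
time_s: 7.8
tcp_pos: [0.4483, -0.2314, 0.2211]
orientation: [0.001, 0.001, 1.0, -0.002]
wrist_force: [3.0, -4.4, 2.2]
finger_gap: 0.0247
grasp_force: 29.5
```

Request:
jog_arm --pt "0 0 0 0 0 0 2" --pt "0 0 0 0 0 0 2" --pt "0 0 0 0 0 0 2" --pt "0 0 0 0 0 0 2" --pt "0 0 0 0 0 0 2" --pt "0 0 0 0 0 0 2" --pt "0 0 0 0 0 0 2"

```text
time_s: 8.68
tcp_pos: [0.448, -0.2306, 0.2209]
orientation: [0.0, 0.0, 1.0, -0.0]
wrist_force: [0.3, 0.2, 6.2]
finger_gap: 0.0242
grasp_force: 29.9
```

```bash
python3 -c "
from arc import *
H=[.5057,-.2144]
est(np.array(H),15)
print(rows(H,15,180,90,10));r=rows(H,15,90,270,20);print(r[:10]);print(r[10:])
im=cams.capture('wrist');cv2.imwrite('pics/w3.png',im[:,:,::-1])
"
```

```text
r 0.05991255641487405 theta 179.36118329633968 F [0.25899507 0.2446267  6.24345831] [-0.11938047 -0.07457716  0.01732579] [ 0.4480054  -0.23055076  0.22092358] 29.879630506038666 8.675
[[-0.31, -0.89, -0.005], [-0.45, -0.83, -0.005], [-0.57, -0.75, -0.005], [-0.68, -0.65, -0.005], [-0.78, -0.53, -0.005], [-0.85, -0.41, -0.005], [-0.9, -0.27, -0.005], [-0.93, -0.12, -0.005], [-0.94, 0.02, -0.005], [-0.93, 0.17, -0.005]]
[[0.93, -0.17, 0.005], [0.94, -0.02, 0.005], [0.93, 0.12, 0.005], [0.9, 0.27, 0.005], [0.85, 0.41, 0.005], [0.78, 0.53, 0.005], [0.68, 0.65, 0.005], [0.57, 0.75, 0.005], [0.45, 0.83, 0.005], [0.31, 0.89, 0.005]]
[[0.17, 0.93, 0.005], [0.02, 0.94, 0.005], [-0.12, 0.93, 0.005], [-0.27, 0.9, 0.005], [-0.41, 0.85, 0.005], [-0.53, 0.78, 0.005], [-0.65, 0.68, 0.005], [-0.75, 0.57, 0.005], [-0.83, 0.45, 0.005], [-0.89, 0.31, 0.005]]
```

View pics/w3.png

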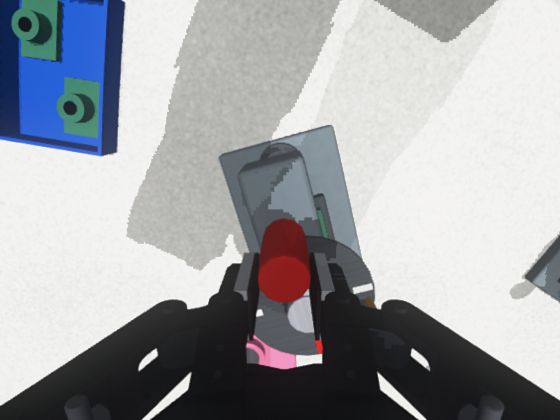

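The knob is still held between the pads at (285,275), on the column side of the dial; the red mark shows at (318,345), opposite. Half a turn is done, so now a quarter turn back and a pause.

Request:
jog_arm --pt "-0.31 -0.89 -0.005 0 0 0 2" --pt "-0.45 -0.83 -0.005 0 0 0 2" --pt "-0.57 -0.75 -0.005 0 0 0 2" --pt "-0.68 -0.65 -0.005 0 0 0 2" --pt "-0.78 -0.53 -0.005 0 0 0 2" --pt "-0.85 -0.41 -0.005 0 0 0 2" --pt "-0.9 -0.27 -0.005 0 0 0 2" --pt "-0.93 -0.12 -0.005 0 0 0 2" --pt "-0.94 0.02 -0.005 0 0 0 2" --pt "-0.93 0.17 -0.005 0 0 0 2"

```text
time_s: 9.98
tcp_pos: [0.5201, -0.2725, 0.2213]
orientation: [-0.001, 0.0, 1.0, 0.0]
wrist_force: [-5.8, 2.1, 10.0]
finger_gap: 0.024
grasp_force: 30.3
```

Request:
jog_arm --pt "0 0 0 0 0 0 2" --pt "0 0 0 0 0 0 2" --pt "0 0 0 0 0 0 2" --pt "0 0 0 0 0 0 2" --pt "0 0 0 0 0 0 2" --pt "0 0 0 0 0 0 2" --pt "0 0 0 0 0 0 2"

```text
time_s: 10.85
tcp_pos: [0.521, -0.2723, 0.2214]
orientation: [-0.0, 0.0, 1.0, 0.001]
wrist_force: [-1.1, 3.6, 7.8]
finger_gap: 0.0245
grasp_force: 30.1
```

```bash
python3 -c "
from arc import *
est(np.array([.5057,-.2144]),15)"
```

```text
r 0.05983532473309526 theta 90.22633584527718 F [-1.12207394  3.61798704  7.83180097] [ 0.74672584  0.22465337 -0.0012721 ] [ 0.52095809 -0.27225721  0.22135676] 30.10422706604004 10.85
```

Now half a turn forward, to 270°.

Request:
jog_arm --pt "0.93 -0.17 0.005 0 0 0 2" --pt "0.94 -0.02 0.005 0 0 0 2" --pt "0.93 0.12 0.005 0 0 0 2" --pt "0.9 0.27 0.005 0 0 0 2" --pt "0.85 0.41 0.005 0 0 0 2" --pt "0.78 0.53 0.005 0 0 0 2" --pt "0.68 0.65 0.005 0 0 0 2" --pt "0.57 0.75 0.005 0 0 0 2" --pt "0.45 0.83 0.005 0 0 0 2" --pt "0.31 0.89 0.005 0 0 0 2"

```text
time_s: 12.1
tcp_pos: [0.4482, -0.2312, 0.221]
orientation: [0.0, 0.001, 1.0, -0.001]
wrist_force: [1.3, -5.3, 4.2]
finger_gap: 0.0239
grasp_force: 29.9
```

Request:
jog_arm --pt "0.17 0.93 0.005 0 0 0 2" --pt "0.02 0.94 0.005 0 0 0 2" --pt "-0.12 0.93 0.005 0 0 0 2" --pt "-0.27 0.9 0.005 0 0 0 2" --pt "-0.41 0.85 0.005 0 0 0 2" --pt "-0.53 0.78 0.005 0 0 0 2" --pt "-0.65 0.68 0.005 0 0 0 2" --pt "-0.75 0.57 0.005 0 0 0 2" --pt "-0.83 0.45 0.005 0 0 0 2" --pt "-0.89 0.31 0.005 0 0 0 2"

```text
time_s: 13.35
tcp_pos: [0.4892, -0.1563, 0.2203]
orientation: [-0.001, 0.0, 1.0, 0.0]
wrist_force: [-5.3, 2.4, 10.4]
finger_gap: 0.0243
grasp_force: 30.4
```

```bash
python3 -c "
from arc import *
est(np.array([.5057,-.2144]),15)"
```

```text
r 0.06041982683858252 theta 269.16934061115603 F [-5.2617947   2.4301414  10.43241638] [ 0.31671597  1.18808807 -0.01790142] [ 0.48921777 -0.15627177  0.22034687] 30.38230061531067 13.35
```

Request:
jog_arm --pt "-0.2 0.05 0 0 0 0 2" --pt "-0.1 0.02 0 0 0 0 2" --pt "0 0 0 0 0 0 2" --pt "0 0 0 0 0 0 2"

```text
time_s: 13.85
tcp_pos: [0.4925, -0.1555, 0.2204]
orientation: [-0.001, 0.0, 1.0, 0.001]
wrist_force: [-4.7, 3.5, 9.9]
finger_gap: 0.0242
grasp_force: 30.4
```

Request:
jog_arm --pt "-0.1 0.02 0 0 0 0 2" --pt "0 0 0 0 0 0 2" --pt "0 0 0 0 0 0 2"

```text
time_s: 14.22
tcp_pos: [0.4928, -0.1554, 0.2203]
orientation: [-0.001, 0.0, 1.0, 0.001]
wrist_force: [-6.6, 3.3, 10.5]
finger_gap: 0.0241
grasp_force: 30.5
```

Request:
jog_arm --pt "-0.1 0.02 0 0 0 0 2" --pt "0 0 0 0 0 0 2" --pt "0 0 0 0 0 0 2"

```text
time_s: 14.6
tcp_pos: [0.493, -0.1554, 0.2203]
orientation: [-0.002, 0.0, 1.0, 0.0]
wrist_force: [-9.7, 1.5, 12.7]
finger_gap: 0.0242
grasp_force: 30.6
```

The force is rising with almost no travel, so the crank is against the stop. Releasing and rising.

Request:
jog_arm --pt "0 0 0 0 0 0 2" --pt "0 0 0 0 0 0 2" --pt "0 0 0 0 0 0 5" --pt "0 0 0 0 0 0 6" --pt "0 0 0 0 0 0 6" --pt "0 0 0 0 0 0 6" --pt "0 0 -2 0 0 0 6" --pt "0 0 -4 0 0 0 6" --pt "0 0 -4 0 0 0 6" --pt "0 0 -4 0 0 0 6"

```text
time_s: 15.85
tcp_pos: [0.4953, -0.1556, 0.3614]
orientation: [0.0, 0.0, 1.0, -0.0]
wrist_force: [0.7, -0.3, -0.2]
finger_gap: 0.0599
grasp_force: 0.0
```

Request:
jog_arm --pt "4 0 0 0 0 0 6" --pt "4 0 0 0 0 0 6" --pt "2 0 0 0 0 0 6" --pt "0 0 0 0 0 0 6" --pt "0 0 0 0 0 0 6" --pt "0 0 0 0 0 0 6"

```text
time_s: 16.6
tcp_pos: [0.3963, -0.1557, 0.3597]
orientation: [-0.0, -0.0, 1.0, 0.0]
wrist_force: [-1.0, 0.2, 0.5]
finger_gap: 0.06
grasp_force: 0.0
```

Run:
```python
from h import *
i=cams.camera_info('wrist');im=cams.capture('wrist')[:,:,::-1].copy();s=monitor.sense();print(s['time_s'],s['wrist_force'],s['tcp_pos'])
a=im.astype(int);m=((a[:,:,2]>110)&(a[:,:,2]>2.5*a[:,:,1])).astype(np.uint8)
n,l,st,ce=cv2.connectedComponentsWithStats(m)
for k in range(1,n):
    if st[k,4]>40: p=atz(i,ce[k],.2415)[:2];v=p-[.5057,-.2144];print(st[k],p,np.hypot(*v),(15-np.degrees(np.arctan2(v[1],v[0])))%360)
cv2.imwrite('pics/w4.png',im)
```

```text
16.65 [-0.67940276 -0.44788216  0.07543383] [ 0.39620543 -0.15564617  0.35968397]
[272 284  25  23 441] [ 0.49073316 -0.15673773] 0.05957301071500038 270.44937862017525
[242 298   7  10  42] [ 0.49905633 -0.19478014] 0.020714178583443914 266.2928890002012
```

View pics/w4.png

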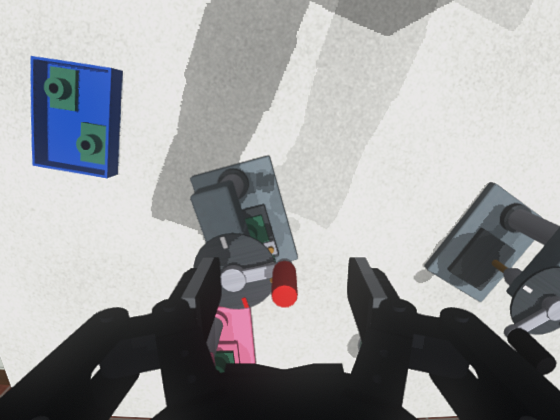

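The crank points at the last white mark, with the knob at (285,293) about 270–272° round; the red mark shows at (244,303) and the robot is clear.

```bash
python3 -c "
from h import *
print(job.finish_job())"
```

```text
the job is handed in; nothing more can be done
None
```

I cranked the tap half a turn forward, a quarter turn back and half a turn forward to the depth stop, pausing more than 0.5 s before each reversal. I then let go and handed the job in at about 16.7 s, but no verdict came back; only the force rise shows the stop was reached, since the last picture puts the crank at 270–272° against the stop's 272°.

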